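# Put the slicer's julienne blade away

### The arm

A 7-joint arm with a two-finger parallel gripper is mounted at the origin on the work surface. World frame = base frame: x ahead of the robot, y to its left, z up, the work surface at z = 0. Lengths are in m, angles in rad, forces in N, time in s.
With the tool pointing down it reaches from about 0.425 to 0.925 m from the base axis. Payload 6.8 kg.
Tool frame: the origin (TCP) lies between the finger pads; the fingertips stand r.tcp_to_tips ahead of it and the grasp point (between the pads) lies 3 mm ahead of it (r.tcp_to_tips is the distance from the TCP to the fingertips, in m); z points along the fingers, y is the line along which they close (so a half turn about z gives the same grasp; the last joint's range is limited). The gripper opens to 85 mm and grips with 20 to 120 N. Pads are 22 mm wide; open, the fingers measure 114 mm over their backs; the gripper's body (76 mm by 85 mm) begins 54 mm behind the grasp point. The pads swing forward as they close: fully open they stand 13 mm farther back than shut.
Start: joints at [-1.401, 0.477, 0.022, 1.555, -0.011, 1.109, -0.083], TCP at [0.185, 0.649, 0.253] pointing down, gripper open.
Joint ranges: [-2.96, 2.96], [-0.34, 2.1], [-1.41, 1.46], [0.24, 2.44], [-1.37, 4.51], [0.17, 1.92], [-2.96, 2.96]. Speed limits (rad/s): [2.39, 2.39, 3.14, 3.14, 3.14, 3.14, 3.14].

### API

Orientations are given as a rotation vector (axis times angle).
In Python, from bench import r gives the robot as it stands. The module is installed in compiled form; this text tells all that it offers.
- The arm moves only by the tool step_arm, never from a script. Its argument "moves" is a list of rows, each an object of numbers: "rx", "ry", "rz": the turn, a rotation vector about the tool's x, y, z in degrees; "dx", "dy", "dz": the shift along the tool's x, y, z in mm; "gripper": the opening, from -1 (shut) to 1 (fully open). In form: [{"rx": .., "ry": .., "rz": .., "dx": .., "dy": .., "dz": .., "gripper": ..}, ...]. A call has 1 to 20 rows; each row shifts and turns the commanded pose from where the row before left it, along the tool's axes as they then stand; what a row does not reach is not made up. A row lasts 1/8 s, in which the tool goes at most 62.5 mm and 10.7 degrees, less where a joint would pass 70% of its speed; a pose out of reach is approached as far as the arm can. A call is refused whole if a number of a shift passes 62.5 or a number of a turn 10.7, either way. A call with a gripper value outside its range is refused whole. The fingers move at their own pace and stop on an object; "grip_force" is the grip in N (left out, the last holds). Time passes only in rows, so rows that do not move let the fingers close. It gives the time, the measured TCP pose, the force, the opening and the grip force at its end, in the units of the state.
- r.get_obs(): the state, without advancing time (a new reading comes with each control period).
- r.grab_frame(name): name is "scene" or "top" or "wrist"; returns the picture (480x640x3 uint8, blue, green, red); there is no depth.
- r.camera_info(name): a dict with "mtx" (3x3 intrinsics, pixels), "rvec" (rotation vector, rad) and "tvec" (3), from world to camera coordinates, as OpenCV has them. Camera axes: x right, y down, z forward; pixel columns grow to the right and rows downward; lengths in m; the calibration is good to about 2 mm. A picture is of the moment at which its call begins: read the wrist's pose just before it. camera_info takes no time and is no camera call; for the wrist camera it gives the pose at the moment of the call.
- r.hand_in(): hands the job in; it is judged then, once.
The state is a dict: "clock": time; "joints": joint angles; "qvel": joint speeds; "tau": joint torques, N m; "tcp_pos": TCP position; "orientation": TCP orientation; "contact_force": force on the tool from outside, world axes, zero at the start; "moment": the same for the moment, N m; "grip_width": finger opening in m; "gripper_force": force on a finger pad.
Only numpy, scipy, OpenCV 4.12 (cv2) and the standard library are available. Lean on these libraries where they do the work, as an engineer would, in place of code of your own. Each camera call takes 0.05 s, during which the arm holds its last target. There are 200 camera calls.

### The job

Push the slicer's spring-loaded ejector tab all the way in, so that the julienne blade cassette slides out of the slicer's side. Take the cassette, lay it flat on the floor of the open blade box with the blades facing up, then set the loose lid on the box so that it sits seated and level. Do not drop the cassette or the lid, let the ejector spring back, and leave the food holder, spice jar, bowl and mug where they are.

Things in the scene. Friction and masses are not known exactly. Their poses are not given: they have to be found in the camera images.
- slicer: Fixed mandoline slicer of steel and aluminium, 424 mm long, 150 mm wide, loop handle at its +x end, laid flat across a steel catch pan 325 x 265 mm with its rim 65 mm high. Origin on the worktop below its centre; x along its length, y across, z up. Side rails (y = +-63 to +-75 mm) are 110 mm high, with a 54 mm gap at x = 0 where a channel crosses along y; plates 103 mm high.
- cassette_exit (a point): Open end of the cassette channel, at the slicer's +y side face (y = 75 mm), floor height, 83 mm above the worktop; axes as the slicer's. The cassette slides out here along +y. The channel is 150 mm long, 46 mm wide; its edges overhang the cassette 5 mm each side, top at 103.5 mm. Out to the pan's rim (45 mm further) there is only the pan's floor, 3 mm high, below.
- ejector (a joint): Travel in m of the spring-loaded ejector slide: 0 at rest, 0.055 pushed all the way in, along the slicer's +y. Clicking the cassette out of its ball detents takes about 6 N in the first few mm; after that the push needs 4 N, rising to 9 N at the end stop. It springs back when let go; the cassette stays out.
- thumb_tab (a point): Middle of the top of the ejector's upright black thumb tab at the slicer's -y side, 138 mm above the worktop; moves with the ejector. The tab is 30 mm wide (slicer x), 12 mm thick (slicer y: this point +-6 mm) and stands free 34 mm above the channel's top edges. Push its face that looks to the slicer's -y, from outside; nothing stands in the way there. Axes as the slicer's.
- cassette: Black plastic frame 44 (x) x 130 (y) x 16 mm (z) with upright steel blades, 80 g. Origin: centre of underside; z up, out of the blades. Starts in the slicer's channel, flush with its +y face, axes as the slicer's. Ejected, it stays level, standing 55 mm out: grip that end across its 44 mm and draw it 85 mm or more further along the slicer's +y, under 3 N, before lifting.
- blade_box: Open white plastic box, outside 160 (x) x 114 (y) x 40 mm high, inside 150 x 104 x 35 mm deep, walls and floor 5 mm. It does not move. Origin: centre of its underside on the worktop.
- box_floor (a point): Centre of the blade box's inner floor, 5 mm above the worktop; axes as the box's.
- box_rim (a point): Centre of the blade box's mouth, at the height of the rim, 40 mm above the worktop.
- lid: Loose white lid of the box, 180 g: plate 164 (x) x 118 (y) x 5 mm, its underside 6 mm above the origin. Below it a stepped plug enters the box's mouth: 143 x 97 x 3 mm (3.5 mm play each side), then 136 x 90 x 3 mm (7 mm play). Origin: centre of the plug's underside, on the worktop at the start, 34 mm above it when seated. Fits either way round.
- lid_handle (a point): Middle of the top of the lid's grey bar handle, 41 mm above the lid's origin; the bar is 80 mm long (lid x), 22 mm wide (lid y) and stands 30 mm above the plate. Axes as the lid's.
- guard: Bystander: the slicer's black plastic food holder, 92 mm across, 68 mm high, standing on the worktop. Origin: centre of its underside.
- bowl: Bystander: small steel bowl, 150 mm across, 65 mm high. Origin: centre of its underside.
- mug: Bystander: white mug, 80 mm across, 90 mm high. Origin: centre of its underside.
- spices: Bystander: glass spice jar, 50 mm across, 85 mm high. Origin: centre of its underside.
Things that resemble listed ones, but are neither listed nor needed, are in the scene too. What is shaped like the blade_box but blue or green is not meant.

How it is judged:
By the outcome, as a careful person would: the job done as asked, in the order asked, and still so for the second after the job is handed in, with the robot touching nothing.
It also fails if it takes over 72 s, if anything falls off the work surface, if the arm or the gripper's body presses on something with over 40 N, if the wrist force passes 120 N, or if a joint passes its speed limit or range.

## Working session

There is one attempt and no reset: what is moved stays moved. The work goes in short steps, Python scripts to look and compute and a tool call to move; the robot and the scene stay as the last step left them, time stands still between calls to the robot, and variables do not carry over. Pictures are saved under pics/ and viewed, at most 10 in all, crops included, and the job is handed in when it is done.

Besides the shell and the picture viewer there is one more tool, called as name(argument=value, ...) on one line, values as JSON. step_arm: Moves the arm, as the interface text tells. Its arguments: {"type":"object","properties":{"moves":{"type":"array","items":{"type":"object","properties":{"rx":{"type":"number"},"ry":{"type":"number"},"rz":{"type":"number"},"dx":{"type":"number"},"dy":{"type":"number"},"dz":{"type":"number"},"gripper":{"type":"number"}}}},"grip_force":{"type":"number"}},"required":["moves"]}

```bash
mkdir -p pics; cat > h.py <<'E'
import numpy as np, cv2
from bench import r
from scipy.spatial.transform import Rotation as R
def ray(name,uv,z,ci=None):
    ci=ci or r.camera_info(name); M=R.from_rotvec(np.ravel(ci['rvec'])).as_matrix(); t=np.ravel(ci['tvec'])
    c=-M.T@t; uv=np.atleast_2d(np.array(uv,float)); d=np.c_[uv,np.ones(len(uv))]@np.linalg.inv(ci['mtx']).T@M
    return c+d*((z-c[2])/d[:,2])[:,None]
def proj(name,P,ci=None):
    ci=ci or r.camera_info(name)
    return cv2.projectPoints(np.atleast_2d(np.array(P,float)),np.ravel(ci['rvec']),np.ravel(ci['tvec']),ci['mtx'],None)[0][:,0]
E
python3 - <<'E'
from h import *
for n in('scene','top'):
    cv2.imwrite(f'pics/{n}0.png',r.grab_frame(n)); ci=r.camera_info(n)
    M=R.from_rotvec(np.ravel(ci['rvec'])).as_matrix(); print(n,-M.T@np.ravel(ci['tvec']),ci['mtx'][0,0])
print(r.get_obs(),r.tcp_to_tips)
E
```

```text
scene [1.10478649 0.3710881  1.15668033] 436.76278806996805
top [0.31738479 0.13045537 1.43590422] 450.3492941271448
{'clock': 0.1, 'joints': array([-1.40111184,  0.47774823,  0.0223422 ,  1.55632673, -0.01149632,
        1.10930118, -0.08308229]), 'qvel': array([-0.0003356 , -0.00305478, -0.00143808, -0.0019769 ,  0.00065079,
       -0.0002529 ,  0.00158644]), 'tau': array([ 4.41638811e-03, -5.97763002e+01,  1.61371440e+00, -2.81954527e+01,
        1.28452064e-02,  4.99392656e-03, -7.03993408e-06]), 'tcp_pos': array([0.18497664, 0.64865343, 0.25241317]), 'orientation': array([-4.34864229e-01, -3.11124211e+00,  2.59474195e-03]), 'contact_force': array([ 0.18513372, -0.04539554,  1.10383554]), 'moment': array([ 0.01674346, -0.03974   ,  0.02452393]), 'gripper_force': 0.0, 'grip_width': 0.08556066909514852} 0.022
```

View pics/top0.png

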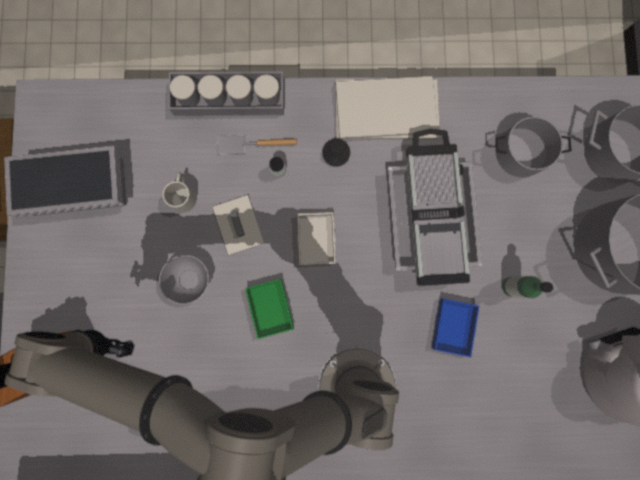

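View pics/scene0.png

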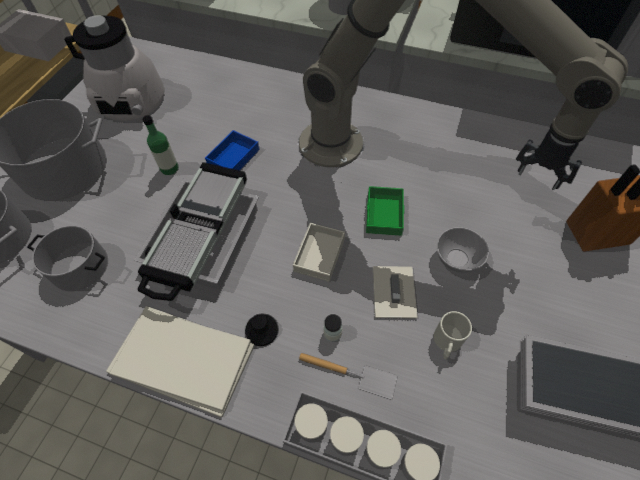

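The top view shows the slicer at (438,213), with its handle at +x (430,135). The white box is at (316,240), the lid at (237,223), the green box at (270,307) and the blue box at (456,325). The bowl is at (184,279), the mug at (176,193), the spice jar at (277,163) and the guard at (336,152).

Candidates:
- **Box:** white (316,240), green (270,307) and blue (456,325). I choose white.
- **Lid:** white plate with grey bar (237,223) or the board stack (387,107). I choose the plate with the bar.
- **Slicer:** only one, at (438,213).

```bash
python3 - <<'E'
from h import *
im=cv2.imread('pics/top0.png'); c=im[125:290,205:490]
cv2.imwrite('pics/c1.png',cv2.resize(c,None,fx=2.8,fy=2.8,interpolation=cv2.INTER_CUBIC))
for n,uv,z in [('slicer',(438,213),.1),('box',(316,240),.04),('lid',(237,223),.011),('lidh',(237,222),.041),('bowl',(184,279),.03),('mug',(176,193),.045),('jar',(277,163),.085),('guard',(336,152),.068),('bottle',(530,287),.1)]: print(n,ray('top',uv,z).round(3))
E
```

```text
slicer [[ 0.522 -0.248  0.1  ]]
box [[0.451 0.12  0.04 ]]
lid [[0.512 0.37  0.011]]
lidh [[0.511 0.365 0.041]]
bowl [[0.337 0.529 0.03 ]]
mug [[0.604 0.554 0.045]]
jar [[0.685 0.237 0.085]]
guard [[0.723 0.054 0.068]]
bottle [[ 0.296 -0.514  0.1  ]]
```

View pics/c1.png

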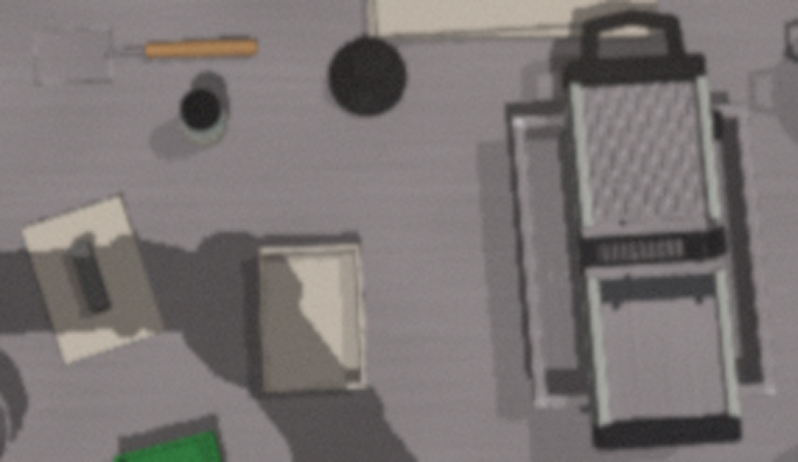

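```bash
cat >> h.py <<'E'
import json
def plan(wps,p=None,Rm=None,vmax=55):
    """wps: list of (xyz, yaw of tool y [deg]) tool down; prints tool-frame rows"""
    o=r.get_obs(); p=o['tcp_pos'] if p is None else np.array(p,float)
    Rm=R.from_rotvec(o['orientation']) if Rm is None else Rm
    out=[]
    for q,yaw in wps:
        y=np.array([np.cos(np.radians(yaw)),np.sin(np.radians(yaw)),0]); z=np.array([0,0,-1.]); T=R.from_matrix(np.c_[np.cross(y,z),y,z])
        w=np.degrees((Rm.inv()*T).as_rotvec()); d=np.array(q)-p
        n=int(max(np.ceil(np.linalg.norm(w)/10),np.ceil(np.linalg.norm(d)*1e3/vmax),1))
        for k in range(n):
            dd=(Rm.inv().apply(np.array(q)-p)*1e3/(n-k)).round(1); ww=(np.degrees((Rm.inv()*T).as_rotvec())/(n-k)).round(1)
            p=p+Rm.apply(dd)/1e3; Rm=Rm*R.from_rotvec(np.radians(ww))
            out.append({k2:float(v) for k2,v in zip(('rx','ry','rz','dx','dy','dz'),(*ww,*dd)) if v})
    print(len(out),json.dumps(out).replace(' ',''))
E
python3 - <<'E'
from h import *
f=lambda L:[((u/2.8+205),(v/2.8+125)) for u,v in L]
P=ray('top',f([(572,75),(595,420),(708,75),(737,418)]),.11); print('rails',P.round(4))
print('yaw',np.degrees(np.arctan2(*(P[0::2]-P[1::2] if 0 else np.array([P[0]-P[1],P[2]-P[3]]))[:,:2].T[::-1])))
print('cass end',ray('top',f([(583,237),(586,266)]),.1),'right',ray('top',f([(722,228),(725,256)]),.12))
B=ray('top',f([(262,244),(358,243),(367,386),(265,392)]),.04);print('box',B.round(4),B.mean(0))
L=ray('top',f([(22,230),(122,195),(163,328),(66,363)]),.011);print('lid',L.round(4),L.mean(0))
o=r.get_obs();Rm=R.from_rotvec(o['orientation']);print(Rm.as_matrix().round(3))
ci=r.camera_info('wrist');M=R.from_rotvec(np.ravel(ci['rvec'])).as_matrix();c=-M.T@np.ravel(ci['tvec']);print('cam in tool',Rm.inv().apply(c-o['tcp_pos']),(M@Rm.as_matrix()).round(2),ci['mtx'])
plan([((.43,.45,.30),50),((.53,.15,.33),25),((.51,-.18,.33),4)])
E
```

```text
rails [[ 0.7093 -0.166   0.11  ]
 [ 0.3367 -0.1768  0.11  ]
 [ 0.7079 -0.3143  0.11  ]
 [ 0.3365 -0.3274  0.11  ]]
yaw [1.66546185 2.0150661 ]
cass end [[ 0.53326696 -0.17363822  0.1       ]
 [ 0.50172269 -0.17570521  0.1       ]] right [[ 0.53790086 -0.31797636  0.12      ]
 [ 0.50778481 -0.31970902  0.12      ]]
box [[0.5395 0.1736 0.04  ]
 [0.5393 0.0661 0.04  ]
 [0.3791 0.059  0.04  ]
 [0.3741 0.1719 0.04  ]] [0.45798353 0.11766642 0.04      ]
lid [[0.5636 0.4473 0.011 ]
 [0.6027 0.3339 0.011 ]
 [0.4493 0.2874 0.011 ]
 [0.4112 0.3964 0.011 ]] [0.50671623 0.36622596 0.011     ]
[[-0.962  0.274 -0.   ]
 [ 0.274  0.962 -0.002]
 [-0.    -0.002 -1.   ]]
cam in tool [ 0.0845541  -0.00134456 -0.12144635] [[ 0.    1.    0.  ]
 [-0.95  0.   -0.33]
 [-0.33 -0.    0.95]] [[401.80037771   0.         313.315743  ]
 [  0.         401.80037771 239.98294256]
 [  0.           0.           1.        ]]
19 [{"rz":4.0,"dx":-48.4,"dy":-20.7,"dz":-7.9},{"rz":4.0,"dx":-49.7,"dy":-17.2,"dz":-7.9},{"rz":4.0,"dx":-50.7,"dy":-13.7,"dz":-7.9},{"rz":4.0,"dx":-51.6,"dy":-10.2,"dz":-7.9},{"rz":4.0,"dx":-52.2,"dy":-6.5,"dz":-7.9},{"rx":-0.1,"rz":4.1,"dx":-52.4,"dy":-2.9,"dz":-7.8},{"rz":4.2,"dx":-44.9,"dy":-27.6,"dz":-5.0},{"rz":4.2,"dx":-46.8,"dy":-24.2,"dz":-5.0},{"rz":4.1,"dx":-48.5,"dy":-20.7,"dz":-5.0},{"rz":4.2,"dx":-49.8,"dy":-17.2,"dz":-5.0},{"rz":4.1,"dx":-51.0,"dy":-13.5,"dz":-4.9},{"rz":4.2,"dx":-51.8,"dy":-9.8,"dz":-5.0},{"rz":3.0,"dx":-41.5,"dy":-22.5},{"rz":3.0,"dx":-42.6,"dy":-20.3},{"rz":3.0,"dx":-43.7,"dy":-18.0},{"rz":3.0,"dx":-44.5,"dy":-15.7},{"rz":3.0,"dx":-45.3,"dy":-13.4},{"rz":3.0,"dx":-46.0,"dy":-11.0},{"rz":3.0,"dx":-46.4,"dy":-8.6,"dz":0.1}]
```

step_arm(moves=[{"rz":4,"dx":-48.4,"dy":-20.7,"dz":-7.9,"gripper":-1},{"rz":4,"dx":-49.7,"dy":-17.2,"dz":-7.9,"gripper":-1},{"rz":4,"dx":-50.7,"dy":-13.7,"dz":-7.9,"gripper":-1},{"rz":4,"dx":-51.6,"dy":-10.2,"dz":-7.9,"gripper":-1},{"rz":4,"dx":-52.2,"dy":-6.5,"dz":-7.9,"gripper":-1},{"rz":4.1,"dx":-52.4,"dy":-2.9,"dz":-7.8,"gripper":-1},{"rz":4.2,"dx":-44.9,"dy":-27.6,"dz":-5,"gripper":-1},{"rz":4.2,"dx":-46.8,"dy":-24.2,"dz":-5,"gripper":-1},{"rz":4.1,"dx":-48.5,"dy":-20.7,"dz":-5,"gripper":-1},{"rz":4.2,"dx":-49.8,"dy":-17.2,"dz":-5,"gripper":-1},{"rz":4.1,"dx":-51,"dy":-13.5,"dz":-4.9,"gripper":-1},{"rz":4.2,"dx":-51.8,"dy":-9.8,"dz":-5,"gripper":-1},{"rz":3,"dx":-41.5,"dy":-22.5,"gripper":-1},{"rz":3,"dx":-42.6,"dy":-20.3,"gripper":-1},{"rz":3,"dx":-43.7,"dy":-18,"gripper":-1},{"rz":3,"dx":-44.5,"dy":-15.7,"gripper":-1},{"rz":3,"dx":-45.3,"dy":-13.4,"gripper":-1},{"rz":3,"dx":-46,"dy":-11,"gripper":-1},{"rz":3,"dx":-46.4,"dy":-8.6,"gripper":-1},{"gripper":-1}])

```text
invalid input at $.moves[0]: expected keys rx, ry, rz, dx, dy, dz, gripper
```

```bash
python3 - <<'E'
from h import *
o=r.get_obs(); ci=r.camera_info('wrist'); cv2.imwrite('pics/w1.png',r.grab_frame('wrist'))
import pickle; pickle.dump(ci,open('ci1.pkl','wb')); print(o['tcp_pos'],o['contact_force'],R.from_rotvec(o['orientation']).as_matrix().round(3),o['joints'])
E
```

```text
[0.18497664 0.64865343 0.25241317] [ 0.18513372 -0.04539554  1.10383554] [[-0.962  0.274 -0.   ]
 [ 0.274  0.962 -0.002]
 [-0.    -0.002 -1.   ]] [-1.40111184  0.47774823  0.0223422   1.55632673 -0.01149632  1.10930118
 -0.08308229]
```

View pics/w1.png

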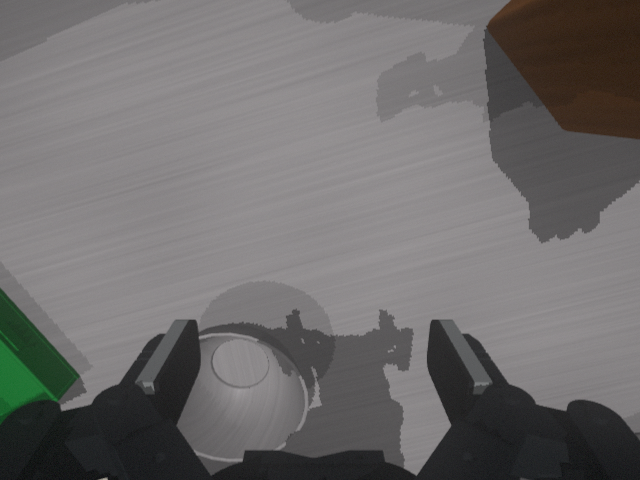

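The wrist view, taken before any move, shows the fingers at the bottom with image up as tool +x. Each row needs all the keys, so I'm resending.

step_arm(moves=[{"rx":0,"ry":0,"rz":4,"dx":-48.4,"dy":-20.7,"dz":-7.9,"gripper":-1},{"rx":0,"ry":0,"rz":4,"dx":-49.7,"dy":-17.2,"dz":-7.9,"gripper":-1},{"rx":0,"ry":0,"rz":4,"dx":-50.7,"dy":-13.7,"dz":-7.9,"gripper":-1},{"rx":0,"ry":0,"rz":4,"dx":-51.6,"dy":-10.2,"dz":-7.9,"gripper":-1},{"rx":0,"ry":0,"rz":4,"dx":-52.2,"dy":-6.5,"dz":-7.9,"gripper":-1},{"rx":0,"ry":0,"rz":4.1,"dx":-52.4,"dy":-2.9,"dz":-7.8,"gripper":-1},{"rx":0,"ry":0,"rz":4.2,"dx":-44.9,"dy":-27.6,"dz":-5,"gripper":-1},{"rx":0,"ry":0,"rz":4.2,"dx":-46.8,"dy":-24.2,"dz":-5,"gripper":-1},{"rx":0,"ry":0,"rz":4.1,"dx":-48.5,"dy":-20.7,"dz":-5,"gripper":-1},{"rx":0,"ry":0,"rz":4.2,"dx":-49.8,"dy":-17.2,"dz":-5,"gripper":-1},{"rx":0,"ry":0,"rz":4.1,"dx":-51,"dy":-13.5,"dz":-4.9,"gripper":-1},{"rx":0,"ry":0,"rz":4.2,"dx":-51.8,"dy":-9.8,"dz":-5,"gripper":-1},{"rx":0,"ry":0,"rz":3,"dx":-41.5,"dy":-22.5,"dz":0,"gripper":-1},{"rx":0,"ry":0,"rz":3,"dx":-42.6,"dy":-20.3,"dz":0,"gripper":-1},{"rx":0,"ry":0,"rz":3,"dx":-43.7,"dy":-18,"dz":0,"gripper":-1},{"rx":0,"ry":0,"rz":3,"dx":-44.5,"dy":-15.7,"dz":0,"gripper":-1},{"rx":0,"ry":0,"rz":3,"dx":-45.3,"dy":-13.4,"dz":0,"gripper":-1},{"rx":0,"ry":0,"rz":3,"dx":-46,"dy":-11,"dz":0,"gripper":-1},{"rx":0,"ry":0,"rz":3,"dx":-46.4,"dy":-8.6,"dz":0,"gripper":-1},{"rx":0,"ry":0,"rz":0,"dx":0,"dy":0,"dz":0,"gripper":-1}])

```text
clock: 2.65
tcp_pos: [0.5087, -0.184, 0.3306]
orientation: [2.151, 2.288, -0.002]
contact_force: [0.6, 0.9, -0.5]
grip_width: -0.0001
gripper_force: 0.0
```

```bash
python3 - <<'E'
from h import *
o=r.get_obs(); ci=r.camera_info('wrist'); cv2.imwrite('pics/w2.png',r.grab_frame('wrist'))
import pickle; pickle.dump(ci,open('ci2.pkl','wb')); print(o['tcp_pos'],o['contact_force'],R.from_rotvec(o['orientation']).as_matrix().round(3),o['joints'])
E
```

```text
[ 0.5087207  -0.18395412  0.33064615] [ 0.56240022  0.86829849 -0.50229263] [[-0.062  0.998 -0.   ]
 [ 0.998  0.062 -0.002]
 [-0.002 -0.    -1.   ]] [-0.34156378  0.20841315  0.67937256  1.81498081 -0.14016325  1.1667176
  0.4443179 ]
```

View pics/w2.png

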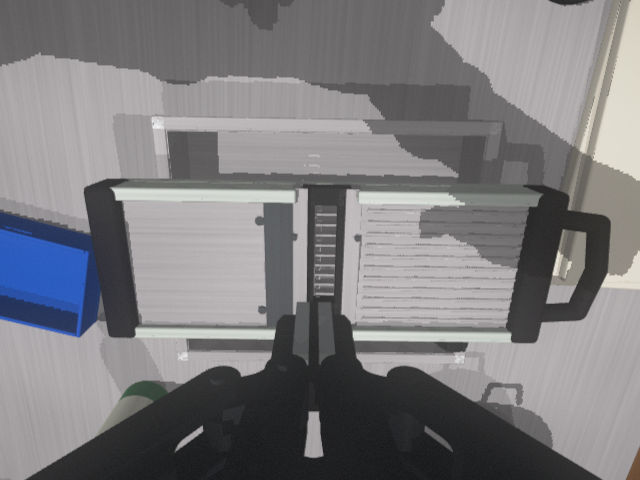

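The wrist view shows the cassette end at about (326,187), between channel edges at x=298 and 356. The +y rail outer edge is at row ~185, the tab is hidden behind the fingers, and the -y rail is at row ~337.

```bash
python3 - <<'E'
from h import *; import pickle
ci=pickle.load(open('ci2.pkl','rb')); im=cv2.imread('pics/w2.png').astype(int)
g=im.sum(2)/3
# +y rail outer/inner edges columns; black frame of cassette in row 195..200
hsv=cv2.cvtColor(im.astype('uint8'),cv2.COLOR_BGR2HSV)
pts=[]
for u in list(range(130,290,20))+list(range(365,530,15)):
    col=g[150:215,u]; d=np.diff(col); v=150+np.argmax(d[20:])+20+.5; pts.append((u,v))
print(pts)
for v in (186,190,194,198): print(v,g[v,290:365].astype(int))
P=ray('wrist',pts,.11,ci); f=np.polyfit(P[:,0],P[:,1],1); print('yaw',np.degrees(np.arctan(f[0])),'res',(P[:,1]-np.polyval(f,P[:,0])).std())
for n,uv,z in [('cassend',(325.5,187),.1),('cass',(325.5,210),.1),('edgeL',(298,190),.1035),('edgeR',(356,190),.1035),('lowrail',(150,338),.11),('lowrail',(500,342),.11),('uprail',(150,182),.11),('blkL',(85,190),.11),('blkR',(567,190),.11)]: print(n,ray('wrist',uv,z,ci).round(4))
E
```

```text
[(130, np.float64(187.5)), (150, np.float64(187.5)), (170, np.float64(188.5)), (190, np.float64(188.5)), (210, np.float64(188.5)), (230, np.float64(188.5)), (250, np.float64(189.5)), (270, np.float64(189.5)), (365, np.float64(190.5)), (380, np.float64(191.5)), (395, np.float64(191.5)), (410, np.float64(191.5)), (425, np.float64(191.5)), (440, np.float64(192.5)), (455, np.float64(196.5)), (470, np.float64(193.5)), (485, np.float64(193.5)), (500, np.float64(193.5)), (515, np.float64(193.5))]
186 [106 105  99  96  96  95  97  94  94  96  93  88  75  56  53  58  55  57
  58  54  56  56  57  57  56  57  55  55  53  57  58  56  56  56  54  55
  56  58  56  53  57  54  56  58  54  58  58  55  56  60  56  58  56  57
  56  58  56  56  56  58  61  83  90  91  91  89  90  90  90  89  94  99
 102 102  99]
190 [155 155 152 151 135 113 111 118 134 183 186 188 188 189 184 186 185 169
  61  59  60  60  64  64  65  65  63  66  64  64  65  65  65  63  64  62
  63  61  66  64  64  64  66  66  65  66  64  63  66  68  70  68  71  69
  68  73 121 184 183 185 186 189 188 179 175 173 161 161 159 129 111 110
[... 292 characters left out ...]
47 154 211 216 218
 218 218 217]
198 [212 211 211 208 184 144 111 135 183 184 186 188 188 187 186 186 184 170
  56  58  62  62  63  66  65  65  62  62  65  64  64  65  64  63  63  63
  63  61  65  65  63  64  64  62  63  65  63  65  68  70  72  70  66  68
  62  90 165 185 184 184 189 190 190 188 188 187 180 162 164 208 213 213
 213 212 212]
yaw 2.550376606443262 res 0.0008083942508132055
cassend [[ 0.5177 -0.1727  0.1   ]]
cass [[ 0.5192 -0.1936  0.1   ]]
edgeL [[ 0.4936 -0.1761  0.1035]]
edgeR [[ 0.5445 -0.1729  0.1035]]
lowrail [[ 0.3557 -0.3315  0.11  ]]
lowrail [[ 0.7005 -0.3144  0.11  ]]
uprail [[ 0.3667 -0.1757  0.11  ]]
blkL [[ 0.3101 -0.1862  0.11  ]]
blkR [[ 0.7255 -0.1602  0.11  ]]
```

```bash
python3 - <<'E'
from h import *
plan([((.527,-.360,.32),2.5),((.527,-.360,.136),2.5)],vmax=50)
E
```

```text
8 [{"rz":0.3,"dx":-44.9,"dy":1.4,"dz":2.6},{"rz":0.3,"dx":-44.9,"dy":1.7,"dz":2.6},{"rz":0.3,"dx":-44.8,"dy":1.9,"dz":2.6},{"rz":0.4,"dx":-44.8,"dy":2.2,"dz":2.6},{"dz":46.0},{"dz":46.0},{"dz":46.0},{"dy":0.1,"dz":46.0}]
```

step_arm(moves=[{"rx":0,"ry":0,"rz":0.3,"dx":-44.9,"dy":1.4,"dz":2.6,"gripper":-1},{"rx":0,"ry":0,"rz":0.3,"dx":-44.9,"dy":1.7,"dz":2.6,"gripper":-1},{"rx":0,"ry":0,"rz":0.3,"dx":-44.8,"dy":1.9,"dz":2.6,"gripper":-1},{"rx":0,"ry":0,"rz":0.4,"dx":-44.8,"dy":2.2,"dz":2.6,"gripper":-1},{"rx":0,"ry":0,"rz":0,"dx":0,"dy":0,"dz":46,"gripper":-1},{"rx":0,"ry":0,"rz":0,"dx":0,"dy":0,"dz":46,"gripper":-1},{"rx":0,"ry":0,"rz":0,"dx":0,"dy":0,"dz":46,"gripper":-1},{"rx":0,"ry":0,"rz":0,"dx":0,"dy":0,"dz":46,"gripper":-1},{"rx":0,"ry":0,"rz":0,"dx":0,"dy":0,"dz":0,"gripper":-1},{"rx":0,"ry":0,"rz":0,"dx":0,"dy":0,"dz":0,"gripper":-1}])

```text
clock: 3.95
tcp_pos: [0.5295, -0.3581, 0.1376]
orientation: [2.167, 2.273, 0.001]
contact_force: [-0.0, 1.0, 0.4]
grip_width: -0.0002
gripper_force: 0.0
```

```bash
python3 - <<'E'
from h import *; import pickle
o=r.get_obs(); ci=r.camera_info('wrist'); w=r.grab_frame('wrist'); t=r.grab_frame('top')
pickle.dump(ci,open('ci3.pkl','wb'))
cv2.imwrite('pics/w3.png',w); cv2.imwrite('pics/t3.png',np.hstack([cv2.resize(w,(500,375)),cv2.resize(t[150:300,400:520],(300,375),interpolation=cv2.INTER_CUBIC)])); print(o['tcp_pos'],o['contact_force'])
E
```

```text
[ 0.52949926 -0.35809748  0.13757883] [-0.01109692  1.01665782  0.41638427]
```

View pics/t3.png

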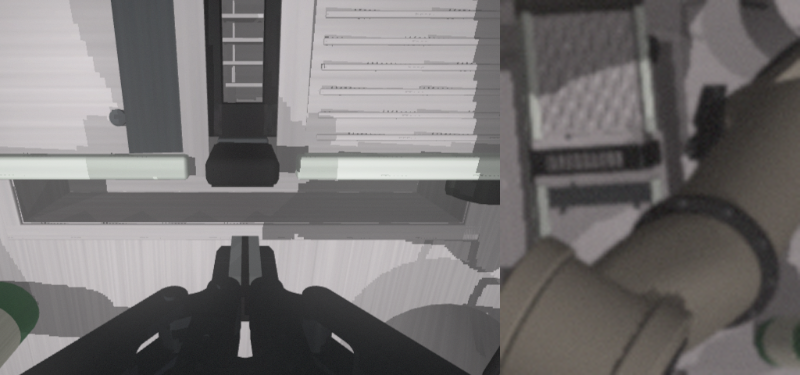

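The wrist crop shows the tab at (242,165), directly ahead of the closed fingertips at (245,240). They line up, so I push along tool +x.

step_arm(moves=[{"rx":0,"ry":0,"rz":0,"dx":10,"dy":0,"dz":0,"gripper":-1},{"rx":0,"ry":0,"rz":0,"dx":6,"dy":0,"dz":0,"gripper":-1},{"rx":0,"ry":0,"rz":0,"dx":6,"dy":0,"dz":0,"gripper":-1},{"rx":0,"ry":0,"rz":0,"dx":6,"dy":0,"dz":0,"gripper":-1},{"rx":0,"ry":0,"rz":0,"dx":6,"dy":0,"dz":0,"gripper":-1},{"rx":0,"ry":0,"rz":0,"dx":6,"dy":0,"dz":0,"gripper":-1}])

```text
clock: 4.8
tcp_pos: [0.5265, -0.3201, 0.1362]
orientation: [2.168, 2.269, -0.003]
contact_force: [3.1, -5.0, -3.3]
grip_width: -0.0004
gripper_force: 2.9
```

step_arm(moves=[{"rx":0,"ry":0,"rz":0,"dx":6,"dy":0,"dz":0,"gripper":-1},{"rx":0,"ry":0,"rz":0,"dx":6,"dy":0,"dz":0,"gripper":-1},{"rx":0,"ry":0,"rz":0,"dx":6,"dy":0,"dz":0,"gripper":-1},{"rx":0,"ry":0,"rz":0,"dx":6,"dy":0,"dz":0,"gripper":-1}])

```text
clock: 5.3
tcp_pos: [0.5254, -0.2965, 0.1363]
orientation: [2.168, 2.268, -0.003]
contact_force: [2.6, -7.4, -4.7]
grip_width: -0.0002
gripper_force: 3.6
```

step_arm(moves=[{"rx":0,"ry":0,"rz":0,"dx":5,"dy":0,"dz":0,"gripper":-1},{"rx":0,"ry":0,"rz":0,"dx":5,"dy":0,"dz":0,"gripper":-1},{"rx":0,"ry":0,"rz":0,"dx":4,"dy":0,"dz":0,"gripper":-1}])

```text
clock: 5.68
tcp_pos: [0.5247, -0.2829, 0.1363]
orientation: [2.168, 2.268, -0.004]
contact_force: [1.9, -7.0, -5.3]
grip_width: 0.0001
gripper_force: 4.0
```

step_arm(moves=[{"rx":0,"ry":0,"rz":0,"dx":4,"dy":0,"dz":0,"gripper":-1},{"rx":0,"ry":0,"rz":0,"dx":3,"dy":0,"dz":0,"gripper":-1}])

```text
clock: 5.92
tcp_pos: [0.5244, -0.2761, 0.1363]
orientation: [2.168, 2.267, -0.004]
contact_force: [2.1, -8.0, -5.4]
grip_width: -0.0
gripper_force: 4.2
```

step_arm(moves=[{"rx":0,"ry":0,"rz":0,"dx":3,"dy":0,"dz":0,"gripper":-1},{"rx":0,"ry":0,"rz":0,"dx":3,"dy":0,"dz":0,"gripper":-1},{"rx":0,"ry":0,"rz":0,"dx":0,"dy":0,"dz":0,"gripper":-1}])

```text
clock: 6.3
tcp_pos: [0.5242, -0.2714, 0.1364]
orientation: [2.167, 2.265, -0.005]
contact_force: [3.1, -11.1, -7.6]
grip_width: -0.0001
gripper_force: 5.7
```

step_arm(moves=[{"rx":0,"ry":0,"rz":0,"dx":3,"dy":0,"dz":0,"gripper":-1},{"rx":0,"ry":0,"rz":0,"dx":2,"dy":0,"dz":0,"gripper":-1},{"rx":0,"ry":0,"rz":0,"dx":0,"dy":0,"dz":0,"gripper":-1}])

```text
clock: 6.68
tcp_pos: [0.5241, -0.2709, 0.1367]
orientation: [2.166, 2.257, -0.011]
contact_force: [6.1, -23.5, -16.3]
grip_width: -0.0001
gripper_force: 11.6
```

The end stop is reached: the force jumped to 23 N without motion. I back off, lift, and go over to the exit side with the gripper opening.

```bash
python3 - <<'E'
from h import *
y=R.from_euler('z',0)
plan([((.5275,-.358,.137),2.5),((.5275,-.358,.25),2.5),((.5174,-.145,.25),2.5)],vmax=57)
E
```

```text
8 [{"rx":0.1,"ry":0.4,"rz":-0.1,"dx":-43.6,"dy":-0.1,"dz":0.5},{"rx":0.1,"ry":0.4,"dx":-43.6,"dy":-0.1,"dz":0.1},{"dz":-56.5},{"dz":-56.5},{"dx":53.3,"dy":-0.2},{"dx":53.3,"dy":-0.2},{"dx":53.3,"dy":-0.2},{"dx":53.3,"dy":-0.3,"dz":-0.1}]
```

step_arm(moves=[{"rx":0,"ry":0,"rz":0,"dx":-15,"dy":0,"dz":0,"gripper":-1},{"rx":0,"ry":0,"rz":0,"dx":-25,"dy":0,"dz":0,"gripper":-1},{"rx":0,"ry":0,"rz":0,"dx":-30,"dy":0,"dz":0,"gripper":-1},{"rx":0,"ry":0,"rz":0,"dx":-26,"dy":0,"dz":0,"gripper":-1},{"rx":0,"ry":0,"rz":0,"dx":0,"dy":0,"dz":-57,"gripper":-1},{"rx":0,"ry":0,"rz":0,"dx":0,"dy":0,"dz":-57,"gripper":-1},{"rx":0,"ry":0,"rz":0,"dx":53.3,"dy":-0.2,"dz":0,"gripper":1},{"rx":0,"ry":0,"rz":0,"dx":53.3,"dy":-0.2,"dz":0,"gripper":1},{"rx":0,"ry":0,"rz":0,"dx":53.3,"dy":-0.2,"dz":0,"gripper":1},{"rx":0,"ry":0,"rz":0,"dx":53.3,"dy":-0.2,"dz":0,"gripper":1},{"rx":0,"ry":0,"rz":0,"dx":0,"dy":0,"dz":0,"gripper":1}])

```text
clock: 8.05
tcp_pos: [0.5178, -0.1399, 0.2497]
orientation: [-2.158, -2.28, -0.002]
contact_force: [0.5, -0.8, 1.3]
grip_width: 0.0853
gripper_force: 0.0
```

```bash
python3 - <<'E'
from h import *; import pickle
o=r.get_obs(); ci=r.camera_info('wrist'); w=r.grab_frame('wrist')
pickle.dump(ci,open('ci4.pkl','wb')); cv2.imwrite('pics/w4.png',w); print(o['tcp_pos'],o['orientation'],o['contact_force'],o['grip_width'])
E
```

```text
[ 0.51781381 -0.13994828  0.24967358] [-2.15802740e+00 -2.27965588e+00 -2.16002504e-03] [ 0.48832856 -0.80837877  1.30896789] 0.08529451073519018
```

View pics/w4.png

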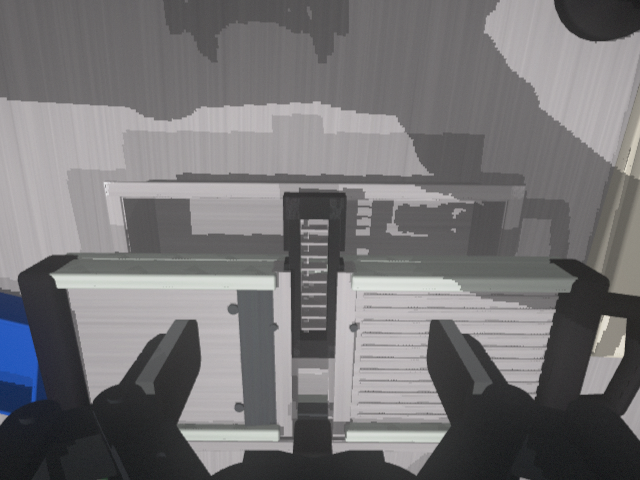

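The cassette stands out. Its end is at (315,193), between columns 284 and 346, and it continues down to (317,260) at the rail.

```bash
python3 - <<'E'
from h import *; import pickle
ci=pickle.load(open('ci4.pkl','rb')); g=cv2.imread('pics/w4.png').mean(2)
mid=[]
for v in (200,206,230,245):
    d=np.where(g[v,270:360]<75)[0]; mid.append(((d[0]+d[-1])/2+270,v)); print(v,d[0]+270,d[-1]+270)
print(ray('wrist',mid,.099,ci).round(4), 'end',ray('wrist',[(315,192),(284,200),(347,200)],.099,ci).round(4))
c=g[180:205,315];print(c.astype(int))
E
```

```text
200 283 345
206 283 345
230 284 345
245 284 344
[[ 0.5161 -0.1213  0.099 ]
 [ 0.5163 -0.1256  0.099 ]
 [ 0.5177 -0.143   0.099 ]
 [ 0.518  -0.1543  0.099 ]] end [[ 0.5165 -0.1157  0.099 ]
 [ 0.4954 -0.1225  0.099 ]
 [ 0.5389 -0.12    0.099 ]]
[ 94  91  88 120 152 162 161 160 132  94  93  85  70  51  51  52  54  56
  61  60  58  61  60  61  62]
```

step_arm(moves=[{"rx":0,"ry":0,"rz":0,"dx":-3,"dy":0,"dz":40,"gripper":1},{"rx":0,"ry":0,"rz":0,"dx":0,"dy":0,"dz":40,"gripper":1},{"rx":0,"ry":0,"rz":0,"dx":0,"dy":0,"dz":35,"gripper":1},{"rx":0,"ry":0,"rz":0,"dx":0,"dy":0,"dz":29.5,"gripper":1},{"rx":0,"ry":0,"rz":0,"dx":0,"dy":0,"dz":0,"gripper":1},{"rx":0,"ry":0,"rz":0,"dx":0,"dy":0,"dz":0,"gripper":1}])

```text
clock: 8.85
tcp_pos: [0.5182, -0.1497, 0.1066]
orientation: [2.17, 2.27, 0.0]
contact_force: [-1.0, -0.7, 0.1]
grip_width: 0.0853
gripper_force: 0.0
```

```bash
python3 - <<'E'
from h import *
o=r.get_obs(); print(o['tcp_pos'],o['orientation'],o['contact_force'])
w=r.grab_frame('wrist'); cv2.imwrite('pics/w5.png',w); g=w.mean(2); print([int(x) for x in g[330,150:490:4]])
E
```

```text
[ 0.5181912  -0.14967228  0.10658579] [2.16978497e+00 2.26995278e+00 3.81381058e-04] [-1.03600962 -0.69270219  0.08989553]
[99, 101, 100, 100, 101, 97, 97, 98, 86, 49, 48, 51, 84, 102, 101, 102, 100, 100, 101, 102, 103, 100, 100, 101, 99, 100, 93, 50, 49, 48, 48, 44, 45, 45, 41, 99, 94, 109, 109, 90, 91, 92, 92, 91, 92, 91, 91, 96, 41, 60, 57, 50, 49, 48, 50, 47, 62, 102, 180, 179, 180, 180, 105, 102, 102, 104, 106, 103, 102, 104, 44, 45, 44, 47, 96, 97, 95, 95, 100, 103, 104, 101, 103, 105, 102]
```

step_arm(grip_force=50, moves=[{"rx":0,"ry":0,"rz":0,"dx":6,"dy":0,"dz":1.5,"gripper":1},{"rx":0,"ry":0,"rz":0,"dx":0,"dy":0,"dz":0,"gripper":-0.2},{"rx":0,"ry":0,"rz":0,"dx":0,"dy":0,"dz":0,"gripper":-0.2},{"rx":0,"ry":0,"rz":0,"dx":0,"dy":0,"dz":0,"gripper":-0.2},{"rx":0,"ry":0,"rz":0,"dx":0,"dy":0,"dz":0,"gripper":-0.2},{"rx":0,"ry":0,"rz":0,"dx":0,"dy":0,"dz":0,"gripper":-0.2}])

```text
clock: 9.65
tcp_pos: [0.5177, -0.1421, 0.1044]
orientation: [-2.169, -2.273, -0.001]
contact_force: [-0.9, 2.4, 5.1]
grip_width: 0.0427
gripper_force: 53.6
```

step_arm(moves=[{"rx":0,"ry":0,"rz":0,"dx":5,"dy":0,"dz":0,"gripper":-0.4},{"rx":0,"ry":0,"rz":0,"dx":8,"dy":0,"dz":0,"gripper":-0.4},{"rx":0,"ry":0,"rz":0,"dx":10,"dy":0,"dz":0,"gripper":-0.4}])

```text
clock: 10.02
tcp_pos: [0.5165, -0.1195, 0.1042]
orientation: [2.169, 2.271, -0.0]
contact_force: [0.2, -4.5, 3.0]
grip_width: 0.0428
gripper_force: 53.4
```

step_arm(moves=[{"rx":0,"ry":0,"rz":0,"dx":12,"dy":0,"dz":0,"gripper":-0.4},{"rx":0,"ry":0,"rz":0,"dx":12,"dy":0,"dz":0,"gripper":-0.4},{"rx":0,"ry":0,"rz":0,"dx":12,"dy":0,"dz":0,"gripper":-0.4},{"rx":0,"ry":0,"rz":0,"dx":12,"dy":0,"dz":0,"gripper":-0.4},{"rx":0,"ry":0,"rz":0,"dx":12,"dy":0,"dz":0,"gripper":-0.4},{"rx":0,"ry":0,"rz":0,"dx":12,"dy":0,"dz":0,"gripper":-0.4},{"rx":0,"ry":0,"rz":0,"dx":5,"dy":0,"dz":0,"gripper":-0.4}])

```text
clock: 10.9
tcp_pos: [0.5124, -0.0411, 0.1039]
orientation: [-2.167, -2.274, 0.0]
contact_force: [0.3, 0.3, -1.3]
grip_width: 0.0427
gripper_force: 53.0
```

```bash
python3 - <<'E'
from h import *
plan([((.512,-.04,.25),3),((.46,.02,.34),0)],vmax=50)
E
```

```text
6 [{"rz":-0.1,"dx":0.4,"dy":-0.2,"dz":-48.7},{"rz":-0.1,"dx":0.4,"dy":-0.1,"dz":-48.7},{"dx":0.4,"dy":-0.2,"dz":-48.7},{"rz":1.0,"dx":20.9,"dy":-16.3,"dz":-30.0},{"rz":1.0,"dx":20.6,"dy":-16.7,"dz":-30.0},{"rz":1.0,"dx":20.3,"dy":-17.0,"dz":-30.0}]
```

step_arm(moves=[{"rx":0,"ry":0,"rz":0,"dx":0,"dy":0,"dz":-25,"gripper":-0.4},{"rx":0,"ry":0,"rz":0,"dx":0,"dy":0,"dz":-40,"gripper":-0.4},{"rx":0,"ry":0,"rz":0,"dx":0,"dy":0,"dz":-40,"gripper":-0.4},{"rx":0,"ry":0,"rz":0,"dx":0,"dy":0,"dz":-40,"gripper":-0.4},{"rx":0,"ry":0,"rz":1,"dx":21,"dy":-16,"dz":-30,"gripper":-0.4},{"rx":0,"ry":0,"rz":1,"dx":21,"dy":-17,"dz":-30,"gripper":-0.4},{"rx":0,"ry":0,"rz":1,"dx":20,"dy":-17,"dz":-30,"gripper":-0.4},{"rx":0,"ry":0,"rz":0,"dx":0,"dy":0,"dz":0,"gripper":-0.4},{"rx":0,"ry":0,"rz":0,"dx":0,"dy":0,"dz":0,"gripper":-0.4}])

```text
clock: 12.02
tcp_pos: [0.4607, 0.0176, 0.3385]
orientation: [-2.228, -2.215, 0.001]
contact_force: [0.6, -0.6, -1.2]
grip_width: 0.0428
gripper_force: 53.0
```

```bash
python3 - <<'E'
from h import *; import pickle
o=r.get_obs(); ci=r.camera_info('wrist'); w=r.grab_frame('wrist')
pickle.dump(ci,open('ci6.pkl','wb')); cv2.imwrite('pics/w6.png',w); print(o['tcp_pos'],o['contact_force'],o['grip_width'])
E
```

```text
[0.46073735 0.01760208 0.33847238] [ 0.57766496 -0.61738191 -1.15012669] 0.04277227210995953
```

View pics/w6.png

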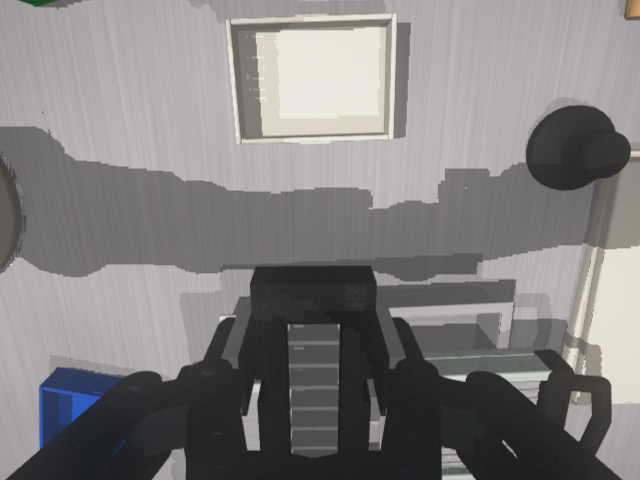

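The cassette is held, blades up and symmetric between the fingers, with its end at (313,268). The whole box mouth is visible, with outer corners at about (227,18), (397,14), (395,140) and (241,144).

```bash
python3 - <<'E'
from h import *; import pickle
ci=pickle.load(open('ci6.pkl','rb')); im=cv2.imread('pics/w6.png')
g=im.mean(2); m=((g>130)&(im[:,:,2].astype(int)-im[:,:,0]>6)).astype('uint8')
m[200:]=0; m[:,450:]=0; m[:,:200]=0
m=cv2.morphologyEx(m,cv2.MORPH_OPEN,np.ones((3,3)))
c=np.vstack([c for c in cv2.findContours(m,0,2)[0] if cv2.contourArea(c)>30])
h=cv2.convexHull(c)[:,0]; print(h.tolist())
P=ray('wrist',h,.04,ci)[:,:2]
b=cv2.minAreaRect((P*1000).astype('f4')); print(b)
Q=ray('wrist',[(227,18),(397,14),(395,139),(241,144)],.04,ci); print(Q.round(4),Q.mean(0))
# cassette held: near end face bottom/top edges at y
t=r.get_obs()['tcp_pos']; print('end top',(ray('wrist',[(252,268),(375,267)],t[2]-.005,ci)-t).round(4))
E
```

```text
[[396, 13], [396, 45], [394, 111], [393, 138], [392, 139], [329, 143], [305, 144], [301, 144], [237, 143], [236, 142], [235, 133], [231, 93], [229, 72], [225, 23], [225, 19], [232, 18], [295, 14], [320, 13]]
((459.2170715332031, 118.47904968261719), (160.48516845703125, 117.87201690673828), 1.6867179870605469)
[[0.3802 0.174  0.04  ]
 [0.5379 0.1765 0.04  ]
 [0.5429 0.0638 0.04  ]
 [0.3859 0.0596 0.04  ]] [0.46173079 0.11846773 0.04      ]
end top [[-0.0217  0.0293 -0.005 ]
 [ 0.0203  0.0295 -0.005 ]]
```

```bash
python3 - <<'E'
from h import *
plan([((.4985,.1197,.28),-88.2),((.4985,.1197,.06),-88.2)],vmax=40)
E
```

```text
15 [{"rz":9.8,"dx":11.4,"dy":4.1,"dz":6.4},{"rz":9.8,"dx":11.9,"dy":2.1,"dz":6.5},{"rz":9.7,"dx":12.1,"dy":0.1,"dz":6.4},{"rz":9.8,"dx":12.0,"dy":-2.0,"dz":6.5},{"rz":9.7,"dx":11.5,"dy":-4.0,"dz":6.4},{"rz":9.8,"dx":10.6,"dy":-5.9,"dz":6.5},{"rz":9.7,"dx":9.5,"dy":-7.6,"dz":6.4},{"rz":9.8,"dx":8.1,"dy":-9.0,"dz":6.5},{"ry":0.1,"rz":9.7,"dx":6.4,"dy":-10.3,"dz":6.4},{"dz":36.7},{"dz":36.7},{"dz":36.7},{"dz":36.6},{"dy":-0.1,"dz":36.7},{"dx":-0.1,"dz":36.6}]
```

step_arm(moves=[{"rx":0,"ry":0,"rz":9.8,"dx":11.4,"dy":4.1,"dz":6.4,"gripper":-0.4},{"rx":0,"ry":0,"rz":9.8,"dx":11.9,"dy":2.1,"dz":6.5,"gripper":-0.4},{"rx":0,"ry":0,"rz":9.7,"dx":12.1,"dy":0.1,"dz":6.4,"gripper":-0.4},{"rx":0,"ry":0,"rz":9.8,"dx":12,"dy":-2,"dz":6.5,"gripper":-0.4},{"rx":0,"ry":0,"rz":9.7,"dx":11.5,"dy":-4,"dz":6.4,"gripper":-0.4},{"rx":0,"ry":0,"rz":9.8,"dx":10.6,"dy":-5.9,"dz":6.5,"gripper":-0.4},{"rx":0,"ry":0,"rz":9.7,"dx":9.5,"dy":-7.6,"dz":6.4,"gripper":-0.4},{"rx":0,"ry":0,"rz":9.8,"dx":8.1,"dy":-9,"dz":6.5,"gripper":-0.4},{"rx":0,"ry":0,"rz":9.7,"dx":6.4,"dy":-10.3,"dz":6.4,"gripper":-0.4},{"rx":0,"ry":0,"rz":0,"dx":0,"dy":0,"dz":36.7,"gripper":-0.4},{"rx":0,"ry":0,"rz":0,"dx":0,"dy":0,"dz":36.7,"gripper":-0.4},{"rx":0,"ry":0,"rz":0,"dx":0,"dy":0,"dz":36.7,"gripper":-0.4},{"rx":0,"ry":0,"rz":0,"dx":0,"dy":0,"dz":36.7,"gripper":-0.4},{"rx":0,"ry":0,"rz":0,"dx":0,"dy":0,"dz":30,"gripper":-0.4},{"rx":0,"ry":0,"rz":0,"dx":0,"dy":0,"dz":0,"gripper":-0.4},{"rx":0,"ry":0,"rz":0,"dx":0,"dy":0,"dz":0,"gripper":-0.4}])

```text
clock: 14.08
tcp_pos: [0.4993, 0.1197, 0.1046]
orientation: [3.14, 0.05, 0.001]
contact_force: [0.5, -0.3, -0.5]
grip_width: 0.0427
gripper_force: 52.9
```

```bash
python3 - <<'E'
from h import *; import pickle
o=r.get_obs(); ci=r.camera_info('wrist'); w=r.grab_frame('wrist')
pickle.dump(ci,open('ci7.pkl','wb')); cv2.imwrite('pics/w7.png',w); print(o['tcp_pos'],R.from_rotvec(o['orientation']).as_matrix()[:,1],o['joints'])
s=r.grab_frame('scene')[200:310,270:440]; cv2.imwrite('pics/m7.png',np.hstack([cv2.resize(w,(400,300)),cv2.resize(s,(400,300),interpolation=2)]))
E
```

```text
[0.4993208  0.11966851 0.10460553] [ 3.15799834e-02 -9.99500794e-01  9.31620436e-04] [-0.85345523  0.49017242  0.63075867  2.09495872 -0.44944895  0.69044044
 -1.46429184]
```

View pics/m7.png

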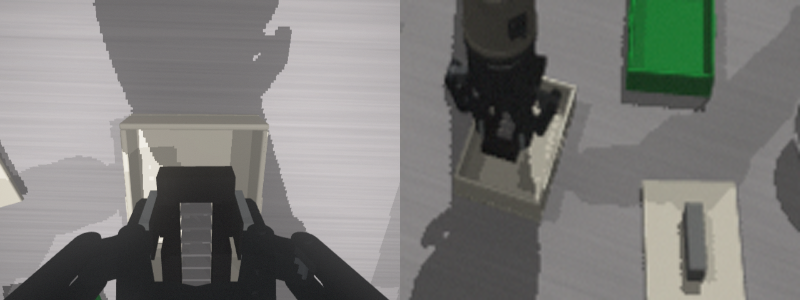

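The wrist crop shows the cassette centred over the box mouth. The box's far rim spans 120–268 and the cassette spans 157–236. The scene crop agrees.

```bash
python3 - <<'E'
from h import *; import pickle
ci=pickle.load(open('ci7.pkl','rb')); im=cv2.imread('pics/w7.png'); g=im.mean(2)
for v in (190,200,210,230): print(v,[int(x) for x in g[v,184:220:2]],[int(x) for x in g[v,404:440:2]])
print(g[170:215,310].astype(int))
print(ray('wrist',[(192,200),(429,198),(310,184)],.04,ci).round(4))
E
```

```text
190 [180, 170, 171, 170, 169, 169, 169, 169, 151, 122, 119, 120, 121, 123, 121, 122, 120, 120] [119, 119, 119, 118, 119, 119, 120, 122, 123, 123, 121, 138, 189, 191, 188, 190, 190, 191]
200 [168, 167, 167, 163, 151, 157, 155, 156, 157, 156, 155, 157, 156, 158, 156, 156, 156, 155] [156, 155, 154, 154, 153, 155, 157, 156, 156, 156, 156, 154, 155, 174, 197, 198, 198, 199]
210 [167, 165, 166, 166, 144, 152, 156, 157, 153, 127, 129, 126, 126, 127, 125, 126, 126, 140] [109, 109, 108, 108, 111, 111, 111, 110, 123, 143, 149, 153, 152, 144, 196, 196, 196, 196]
230 [168, 168, 166, 168, 167, 136, 153, 157, 160, 151, 129, 128, 127, 128, 127, 127, 127, 127] [108, 108, 108, 111, 108, 111, 110, 119, 142, 154, 157, 156, 124, 124, 126, 132, 164, 195]
[119 119 118 120 119 119 118 118 115 114 112 117 116 125 126 117 117 118
 118 117 118 118 117 118 119 119 119 121 138 151 154 155 157 154 151 148
 142 138 146 154 155 153 154 154 154]
[[0.5364 0.177  0.04  ]
 [0.5409 0.0649 0.04  ]
 [0.5458 0.1214 0.04  ]]
```

step_arm(moves=[{"rx":0,"ry":0,"rz":0,"dx":-1.5,"dy":0,"dz":25,"gripper":-0.4},{"rx":0,"ry":0,"rz":0,"dx":0,"dy":0,"dz":25,"gripper":-0.4},{"rx":0,"ry":0,"rz":0,"dx":0,"dy":0,"dz":15,"gripper":-0.4},{"rx":0,"ry":0,"rz":0,"dx":0,"dy":0,"dz":6,"gripper":-0.4},{"rx":0,"ry":0,"rz":0,"dx":0,"dy":0,"dz":2,"gripper":-0.4},{"rx":0,"ry":0,"rz":0,"dx":0,"dy":0,"dz":0,"gripper":-0.4}])

```text
clock: 14.92
tcp_pos: [0.4976, 0.1206, 0.0318]
orientation: [-3.141, -0.052, -0.001]
contact_force: [0.7, -0.9, -0.7]
grip_width: 0.0427
gripper_force: 53.0
```

step_arm(moves=[{"rx":0,"ry":0,"rz":0,"dx":0,"dy":0,"dz":2,"gripper":-0.4},{"rx":0,"ry":0,"rz":0,"dx":0,"dy":0,"dz":2,"gripper":-0.4},{"rx":0,"ry":0,"rz":0,"dx":0,"dy":0,"dz":0,"gripper":-0.4}])

```text
clock: 15.3
tcp_pos: [0.4971, 0.1205, 0.0272]
orientation: [3.141, 0.052, -0.0]
contact_force: [-0.1, 0.1, -1.2]
grip_width: 0.0424
gripper_force: 53.0
```

step_arm(moves=[{"rx":0,"ry":0,"rz":0,"dx":0,"dy":0,"dz":1,"gripper":-0.4},{"rx":0,"ry":0,"rz":0,"dx":0,"dy":0,"dz":1,"gripper":-0.4},{"rx":0,"ry":0,"rz":0,"dx":0,"dy":0,"dz":0,"gripper":-0.4}])

```text
clock: 15.68
tcp_pos: [0.4973, 0.1205, 0.0267]
orientation: [-3.14, -0.051, 0.0]
contact_force: [-5.1, -0.1, 22.1]
grip_width: 0.0426
gripper_force: 55.6
```

step_arm(moves=[{"rx":0,"ry":0,"rz":0,"dx":0,"dy":0,"dz":-1,"gripper":-0.4},{"rx":0,"ry":0,"rz":0,"dx":0,"dy":0,"dz":0,"gripper":0.3},{"rx":0,"ry":0,"rz":0,"dx":0,"dy":0,"dz":0,"gripper":0.3},{"rx":0,"ry":0,"rz":0,"dx":0,"dy":0,"dz":0,"gripper":0.3}])

```text
clock: 16.18
tcp_pos: [0.4972, 0.1205, 0.0261]
orientation: [3.141, 0.052, -0.0]
contact_force: [0.9, 1.0, -0.1]
grip_width: 0.0553
gripper_force: 0.0
```

step_arm(moves=[{"rx":0,"ry":0,"rz":0,"dx":0,"dy":0,"dz":-10,"gripper":0.3},{"rx":0,"ry":0,"rz":0,"dx":0,"dy":0,"dz":-20,"gripper":0.3},{"rx":0,"ry":0,"rz":0,"dx":0,"dy":0,"dz":-40,"gripper":0.3},{"rx":0,"ry":0,"rz":0,"dx":0,"dy":0,"dz":-50,"gripper":0.3},{"rx":0,"ry":0,"rz":0,"dx":0,"dy":0,"dz":-50,"gripper":0.3}])

```text
clock: 16.8
tcp_pos: [0.4969, 0.1202, 0.1982]
orientation: [3.141, 0.051, -0.0]
contact_force: [0.3, 0.4, 0.0]
grip_width: 0.0556
gripper_force: 0.0
```

```bash
python3 - <<'E'
from h import *
plan([((.45,.345,.28),-73)],vmax=50)
E
```

```text
5 [{"rz":-3.0,"dx":-7.9,"dy":-45.2,"dz":-16.4},{"rz":-3.0,"dx":-5.6,"dy":-45.6,"dz":-16.4},{"rz":-3.0,"dx":-3.2,"dy":-45.8,"dz":-16.3},{"rz":-3.1,"dx":-0.7,"dy":-46.0,"dz":-16.4},{"rz":-3.0,"dx":1.7,"dy":-45.9,"dz":-16.3}]
```

step_arm(moves=[{"rx":0,"ry":0,"rz":-3,"dx":-7.9,"dy":-45.2,"dz":-16.4,"gripper":1},{"rx":0,"ry":0,"rz":-3,"dx":-5.6,"dy":-45.6,"dz":-16.4,"gripper":1},{"rx":0,"ry":0,"rz":-3,"dx":-3.2,"dy":-45.8,"dz":-16.3,"gripper":1},{"rx":0,"ry":0,"rz":-3,"dx":-0.7,"dy":-46,"dz":-16.4,"gripper":1},{"rx":0,"ry":0,"rz":-3,"dx":1.7,"dy":-45.9,"dz":-16.3,"gripper":1},{"rx":0,"ry":0,"rz":0,"dx":0,"dy":0,"dz":0,"gripper":1},{"rx":0,"ry":0,"rz":0,"dx":0,"dy":0,"dz":0,"gripper":1}])

```text
clock: 17.68
tcp_pos: [0.4502, 0.3443, 0.2781]
orientation: [3.107, 0.46, -0.0]
contact_force: [0.5, -0.4, -0.7]
grip_width: 0.0857
gripper_force: 0.0
```

```bash
python3 - <<'E'
from h import *; import pickle
o=r.get_obs(); ci=r.camera_info('wrist'); w=r.grab_frame('wrist'); t=r.grab_frame('top'); s=r.grab_frame('scene')
pickle.dump(ci,open('ci8.pkl','wb')); cv2.imwrite('pics/w8.png',w); cv2.imwrite('pics/t8.png',t); cv2.imwrite('pics/s8.png',s); print(o['tcp_pos'],o['orientation'])
cv2.imwrite('pics/m8.png',np.hstack([cv2.resize(w,(500,375)),np.vstack([cv2.resize(t[200:275,280:360],(300,187),interpolation=2),cv2.resize(s[210:290,280:408],(300,188),interpolation=2)])]))
E
```

```text
[0.45021477 0.34427274 0.27814278] [ 3.10706456e+00  4.59599439e-01 -2.35138975e-04]
```

View pics/m8.png

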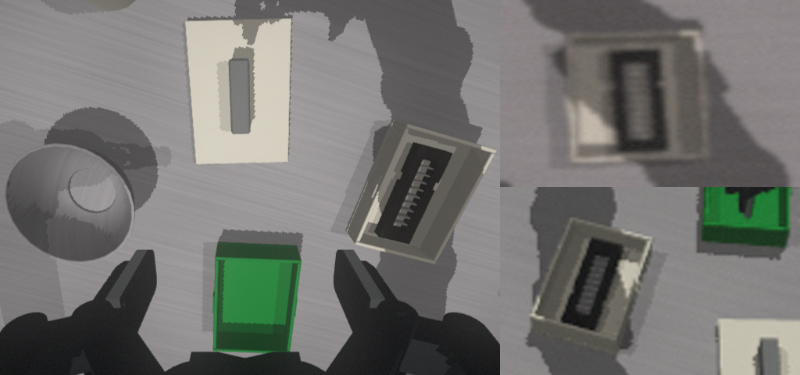

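The cassette lies flat in the white box, blades up, seen in all three views. The lid is at (239,90) in the wrist crop, and its handle bar spans (230,58) to (249,133).

```bash
python3 - <<'E'
from h import *; import pickle
ci=pickle.load(open('ci8.pkl','rb')); im=cv2.imread('pics/w8.png'); g=im.mean(2)
d=im[:,:,2].astype(int)-im[:,:,0]
m=((d>12)&(g>90)).astype('uint8'); m[230:]=0; m[:,:220]=0; m[:,390:]=0
m=cv2.morphologyEx(m,cv2.MORPH_OPEN,np.ones((3,3)))
c=max(cv2.findContours(m,0,2)[0],key=cv2.contourArea); h=cv2.convexHull(c)[:,0]
print(h.tolist())
b=cv2.minAreaRect((ray('wrist',h,.011,ci)[:,:2]*1000).astype('f4')); print('plate',b)
k=((abs(d)<8)&(g<135)).astype('uint8'); sub=np.zeros_like(k); sub[70:175,290:325]=k[70:175,290:325]
for v in (85,100,120,140,160,168): print(v,[int(x) for x in g[v,288:330:2]])
E
```

```text
[[371, 24], [372, 25], [372, 37], [371, 84], [369, 174], [368, 206], [364, 207], [326, 208], [282, 209], [251, 209], [250, 201], [249, 189], [237, 33], [237, 28], [238, 27], [256, 26], [292, 25], [359, 24]]
plate ((509.84588623046875, 367.0547180175781), (163.40492248535156, 117.3187026977539), 18.217864990234375)
85 [178, 177, 165, 111, 119, 118, 120, 120, 120, 121, 120, 121, 120, 121, 113, 93, 129, 129, 127, 204, 202]
100 [179, 178, 170, 108, 120, 121, 121, 122, 123, 121, 122, 122, 121, 121, 116, 101, 129, 128, 129, 203, 203]
120 [179, 179, 178, 107, 118, 121, 123, 123, 122, 122, 123, 123, 123, 121, 119, 105, 130, 128, 130, 148, 205]
140 [180, 180, 180, 169, 111, 125, 123, 125, 124, 124, 122, 122, 125, 122, 125, 106, 119, 131, 137, 178, 204]
160 [181, 180, 180, 175, 99, 122, 125, 126, 125, 124, 124, 124, 125, 124, 123, 113, 131, 205, 205, 205, 206]
168 [205, 194, 192, 205, 119, 120, 126, 125, 123, 123, 125, 125, 124, 122, 123, 116, 158, 204, 205, 205, 204]
```

```bash
python3 - <<'E'
from h import *; import pickle
ci=pickle.load(open('ci8.pkl','rb'))
print(ray('wrist',[(305.5,100),(306.5,120),(307.5,140)],.041,ci).round(4))
ax=np.array([np.cos(np.radians(18.2)),np.sin(np.radians(18.2))])
for s in(-.02,0,.02): print((np.array([.5098,.3671])+s*ax).round(4))
plan([((.5095,.367,.12),-71.8),((.5095,.367,.05),-71.8)],vmax=40)
E
```

```text
[[0.5289 0.3737 0.041 ]
 [0.5137 0.3683 0.041 ]
 [0.4979 0.3627 0.041 ]]
[0.4908 0.3609]
[0.5098 0.3671]
[0.5288 0.3733]
7 [{"rz":-0.3,"dx":12.7,"dy":-1.1,"dz":31.6},{"rz":-0.3,"dx":12.7,"dy":-1.1,"dz":31.6},{"rz":-0.3,"dx":12.7,"dy":-1.0,"dz":31.6},{"rz":-0.3,"dx":12.6,"dy":-0.9,"dz":31.5},{"rz":-0.3,"dx":12.7,"dy":-0.8,"dz":31.6},{"dz":35.0},{"dy":-0.1,"dz":35.0}]
```

step_arm(moves=[{"rx":0,"ry":0,"rz":-0.3,"dx":12.7,"dy":-1.1,"dz":31.6,"gripper":1},{"rx":0,"ry":0,"rz":-0.3,"dx":12.7,"dy":-1.1,"dz":31.6,"gripper":1},{"rx":0,"ry":0,"rz":-0.3,"dx":12.7,"dy":-1,"dz":31.6,"gripper":1},{"rx":0,"ry":0,"rz":-0.3,"dx":12.6,"dy":-0.9,"dz":31.5,"gripper":1},{"rx":0,"ry":0,"rz":-0.3,"dx":12.7,"dy":-0.8,"dz":31.6,"gripper":1},{"rx":0,"ry":0,"rz":0,"dx":0,"dy":0,"dz":35,"gripper":1},{"rx":0,"ry":0,"rz":0,"dx":0,"dy":0,"dz":30,"gripper":1},{"rx":0,"ry":0,"rz":0,"dx":0,"dy":0,"dz":0,"gripper":1},{"rx":0,"ry":0,"rz":0,"dx":0,"dy":0,"dz":0,"gripper":1}])

```text
clock: 18.95
tcp_pos: [0.5101, 0.3686, 0.0563]
orientation: [-3.101, -0.5, -0.002]
contact_force: [-0.3, 0.6, 1.1]
grip_width: 0.0853
gripper_force: 0.0
```

step_arm(grip_force=50, moves=[{"rx":0,"ry":0,"rz":0,"dx":0,"dy":1.3,"dz":15,"gripper":1},{"rx":0,"ry":0,"rz":0,"dx":0,"dy":0,"dz":0,"gripper":-0.6},{"rx":0,"ry":0,"rz":0,"dx":0,"dy":0,"dz":0,"gripper":-0.8},{"rx":0,"ry":0,"rz":0,"dx":0,"dy":0,"dz":0,"gripper":-0.8},{"rx":0,"ry":0,"rz":0,"dx":0,"dy":0,"dz":0,"gripper":-0.8},{"rx":0,"ry":0,"rz":0,"dx":0,"dy":0,"dz":0,"gripper":-0.8},{"rx":0,"ry":0,"rz":0,"dx":0,"dy":0,"dz":0,"gripper":-0.8}])

```text
clock: 19.82
tcp_pos: [0.5099, 0.3681, 0.0407]
orientation: [-3.101, -0.502, -0.001]
contact_force: [-0.5, -0.9, 5.6]
grip_width: 0.0206
gripper_force: 50.6
```

```bash
python3 - <<'E'
from h import *
o=r.get_obs(); print(o['tcp_pos'],o['orientation'])
t=o['tcp_pos']
plan([((t[0],t[1],.20),-71.8),((.460,.1185,.18),-88.2),((.460,.1185,.10),-88.2)],vmax=40)
E
```

```text
[0.50992144 0.36808987 0.04067832] [-3.10066256e+00 -5.01708754e-01 -1.13773846e-03]
13 [{"dz":-39.8},{"rz":0.1,"dz":-39.8},{"dx":0.1,"dz":-39.9},{"rz":0.1,"dy":-0.1,"dz":-39.8},{"rz":2.3,"dx":-17.9,"dy":31.7,"dz":2.8},{"rz":2.3,"dx":-16.6,"dy":32.3,"dz":2.8},{"rz":2.4,"dx":-15.3,"dy":33.0,"dz":2.8},{"rz":2.3,"dx":-13.9,"dy":33.6,"dz":2.8},{"rz":2.4,"dx":-12.6,"dy":34.1,"dz":2.9},{"rz":2.3,"dx":-11.1,"dy":34.6,"dz":2.8},{"rz":2.4,"dx":-9.7,"dy":35.1,"dz":2.9},{"dz":40.0},{"dz":40.0}]
```

```bash
python3 - <<'E'
from h import *; import pickle
ci=pickle.load(open('ci8.pkl','rb')); im=cv2.imread('pics/w8.png'); g=im.mean(2); d=im[:,:,2].astype(int)-im[:,:,0]
m=((d>9)&(g>70)).astype('uint8'); m[:140]=0; m[350:]=0; m[:,:430]=0
m=cv2.morphologyEx(m,cv2.MORPH_OPEN,np.ones((3,3)))
c=max(cv2.findContours(m,0,2)[0],key=cv2.contourArea); h=cv2.convexHull(c)
q=cv2.approxPolyDP(h,8,True)[:,0]; print(q.tolist())
print(ray('wrist',q,.04,ci).round(4)); print(cv2.minAreaRect((ray('wrist',h[:,0],.04,ci)[:,:2]*1000).astype('f4')))
t=cv2.imread('pics/t8.png'); d=t[:,:,2].astype(int)-t[:,:,0]; g=t.mean(2); m=((d>6)&(g>60)).astype('uint8'); m[:195]=0;m[285:]=0;m[:,:280]=0;m[:,350:]=0
m=cv2.morphologyEx(m,cv2.MORPH_OPEN,np.ones((2,2)));c=max(cv2.findContours(m,0,2)[0],key=cv2.contourArea);h=cv2.convexHull(c)[:,0];print('top',cv2.minAreaRect((ray('top',h,.04)[:,:2]*1000).astype('f4')))
E
```

```text
[[519, 165], [582, 188], [534, 331], [455, 312]]
[[0.5316 0.1763 0.04  ]
 [0.5294 0.1123 0.04  ]
 [0.382  0.0853 0.04  ]
 [0.3789 0.1719 0.04  ]]
((456.148681640625, 137.16403198242188), (158.95736694335938, 87.85143280029297), 5.950987815856934)
top ((454.26739501953125, 118.77110290527344), (166.4893798828125, 122.5581283569336), 1.5140628814697266)
```

step_arm(moves=[{"rx":0,"ry":0,"rz":0,"dx":0,"dy":0,"dz":-20,"gripper":-0.8},{"rx":0,"ry":0,"rz":0,"dx":0,"dy":0,"dz":-40,"gripper":-0.8},{"rx":0,"ry":0,"rz":0,"dx":0,"dy":0,"dz":-40,"gripper":-0.8},{"rx":0,"ry":0,"rz":0.2,"dx":0,"dy":0,"dz":-40,"gripper":-0.8},{"rx":0,"ry":0,"rz":2.3,"dx":-17.9,"dy":31.7,"dz":0,"gripper":-0.8},{"rx":0,"ry":0,"rz":2.3,"dx":-16.6,"dy":32.3,"dz":0,"gripper":-0.8},{"rx":0,"ry":0,"rz":2.4,"dx":-15.3,"dy":33,"dz":0,"gripper":-0.8},{"rx":0,"ry":0,"rz":2.3,"dx":-13.9,"dy":33.6,"dz":0,"gripper":-0.8},{"rx":0,"ry":0,"rz":2.4,"dx":-12.6,"dy":34.1,"dz":0,"gripper":-0.8},{"rx":0,"ry":0,"rz":2.3,"dx":-11.1,"dy":34.6,"dz":0,"gripper":-0.8},{"rx":0,"ry":0,"rz":2.4,"dx":-9.7,"dy":35.1,"dz":0,"gripper":-0.8},{"rx":0,"ry":0,"rz":0,"dx":0,"dy":0,"dz":35,"gripper":-0.8},{"rx":0,"ry":0,"rz":0,"dx":0,"dy":0,"dz":30,"gripper":-0.8},{"rx":0,"ry":0,"rz":0,"dx":0,"dy":0,"dz":0,"gripper":-0.8},{"rx":0,"ry":0,"rz":0,"dx":0,"dy":0,"dz":0,"gripper":-0.8}])

```text
clock: 21.7
tcp_pos: [0.4603, 0.1179, 0.1162]
orientation: [-3.141, -0.048, -0.001]
contact_force: [-0.3, 0.7, -1.6]
grip_width: 0.0207
gripper_force: 49.5
```

```bash
python3 - <<'E'
from h import *; import pickle
o=r.get_obs(); ci=r.camera_info('wrist'); w=r.grab_frame('wrist'); pickle.dump(ci,open('ci9.pkl','wb')); cv2.imwrite('pics/w9.png',w)
Rm=R.from_rotvec(o['orientation']).as_matrix(); print(o['tcp_pos'],Rm.round(4).tolist(),o['joints'][6],o['grip_width'])
im=w; g=im.mean(2); d=im[:,:,2].astype(int)-im[:,:,0]
m=((d>9)&(g>60)).astype('uint8'); m=cv2.morphologyEx(m,cv2.MORPH_OPEN,np.ones((3,3)))
for c in cv2.findContours(m,0,2)[0]:
    if cv2.contourArea(c)>200: print(cv2.boundingRect(c),cv2.approxPolyDP(cv2.convexHull(c),6,True)[:,0].tolist())
plan([((.459,.1182,.12),-88.3)])
for v in (120,130,140,150,160): print(v,[int(x) for x in g[v,150:480:6]])
E
```

```text
[0.46026538 0.11787498 0.11618839] [[0.9995, 0.0304, 0.0009], [0.0304, -0.9995, 0.0003], [0.0009, -0.0003, -1.0]] -1.4972988988352338 0.020697712344685933
(273, 406, 81, 51) [[352, 413], [353, 449], [308, 456], [273, 448], [275, 412], [345, 406]]
(151, 104, 327, 273) [[477, 106], [445, 365], [423, 376], [203, 376], [182, 366], [151, 105]]
1 [{"ry":-0.1,"rz":0.1,"dx":-1.5,"dy":-0.1,"dz":-3.6}]
120 [159, 134, 135, 134, 135, 135, 136, 134, 136, 134, 135, 135, 134, 134, 134, 135, 136, 137, 136, 138, 135, 136, 137, 135, 137, 136, 136, 136, 136, 136, 136, 136, 137, 137, 137, 139, 138, 138, 138, 138, 138, 139, 139, 139, 141, 138, 140, 138, 139, 139, 140, 140, 140, 141, 140]
130 [156, 133, 134, 135, 134, 136, 132, 133, 135, 135, 135, 135, 136, 137, 135, 136, 136, 138, 136, 138, 139, 138, 136, 136, 135, 135, 137, 137, 138, 138, 138, 137, 136, 137, 138, 138, 139, 140, 139, 139, 139, 139, 138, 141, 139, 139, 140, 138, 138, 141, 139, 141, 141, 140, 204]
140 [145, 135, 132, 136, 134, 135, 134, 133, 135, 137, 138, 135, 135, 135, 136, 136, 136, 136, 136, 137, 135, 137, 136, 136, 139, 136, 137, 138, 138, 138, 138, 138, 138, 137, 138, 138, 140, 137, 138, 139, 140, 140, 139, 139, 139, 140, 140, 140, 141, 141, 139, 141, 141, 217, 182]
150 [145, 125, 135, 134, 135, 136, 135, 136, 137, 135, 136, 135, 135, 137, 136, 135, 136, 136, 137, 138, 136, 137, 137, 139, 138, 137, 139, 139, 136, 139, 138, 139, 139, 139, 140, 138, 140, 138, 139, 140, 139, 138, 139, 139, 140, 139, 138, 140, 141, 140, 140, 218, 218, 208, 167]
160 [148, 128, 135, 135, 135, 135, 135, 134, 136, 136, 136, 137, 136, 135, 137, 137, 136, 138, 137, 137, 136, 136, 138, 138, 139, 138, 139, 137, 137, 139, 137, 138, 139, 139, 138, 140, 139, 139, 138, 140, 138, 141, 139, 140, 140, 141, 141, 141, 141, 140, 141, 141, 140, 141, 171]
```

step_arm(moves=[{"rx":0,"ry":0,"rz":0,"dx":-1,"dy":0,"dz":14,"gripper":-0.8},{"rx":0,"ry":0,"rz":0,"dx":0,"dy":0,"dz":12,"gripper":-0.8},{"rx":0,"ry":0,"rz":0,"dx":0,"dy":0,"dz":4,"gripper":-0.8},{"rx":0,"ry":0,"rz":0,"dx":0,"dy":0,"dz":3,"gripper":-0.8},{"rx":0,"ry":0,"rz":0,"dx":0,"dy":0,"dz":3,"gripper":-0.8},{"rx":0,"ry":0,"rz":0,"dx":0,"dy":0,"dz":0,"gripper":-0.8}])

```text
clock: 22.5
tcp_pos: [0.4587, 0.1181, 0.0791]
orientation: [3.141, 0.049, -0.0]
contact_force: [-1.1, 0.0, -2.0]
grip_width: 0.0212
gripper_force: 49.7
```

step_arm(moves=[{"rx":0,"ry":0,"rz":0,"dx":0,"dy":0,"dz":2,"gripper":-0.8},{"rx":0,"ry":0,"rz":0,"dx":0,"dy":0,"dz":2,"gripper":-0.8},{"rx":0,"ry":0,"rz":0,"dx":0,"dy":0,"dz":0,"gripper":-0.8}])

```text
clock: 22.88
tcp_pos: [0.4586, 0.1181, 0.0751]
orientation: [3.141, 0.049, -0.0]
contact_force: [-0.8, -0.2, -1.8]
grip_width: 0.021
gripper_force: 49.7
```

step_arm(moves=[{"rx":0,"ry":0,"rz":0,"dx":0,"dy":0,"dz":1,"gripper":-0.8},{"rx":0,"ry":0,"rz":0,"dx":0,"dy":0,"dz":0,"gripper":-0.8}])

```text
clock: 23.12
tcp_pos: [0.4587, 0.1181, 0.0746]
orientation: [-3.141, -0.048, 0.0]
contact_force: [-1.6, 0.1, 4.9]
grip_width: 0.021
gripper_force: 50.7
```

Seated: contact is at 0.0746 m against an expected 0.0747 m. I release and retreat straight up.

step_arm(moves=[{"rx":0,"ry":0,"rz":0,"dx":0,"dy":0,"dz":0,"gripper":-0.2},{"rx":0,"ry":0,"rz":0,"dx":0,"dy":0,"dz":0,"gripper":0.2},{"rx":0,"ry":0,"rz":0,"dx":0,"dy":0,"dz":0,"gripper":0.5},{"rx":0,"ry":0,"rz":0,"dx":0,"dy":0,"dz":0,"gripper":0.5},{"rx":0,"ry":0,"rz":0,"dx":0,"dy":0,"dz":-15,"gripper":0.5},{"rx":0,"ry":0,"rz":0,"dx":0,"dy":0,"dz":-30,"gripper":0.5},{"rx":0,"ry":0,"rz":0,"dx":0,"dy":0,"dz":-50,"gripper":0.5},{"rx":0,"ry":0,"rz":0,"dx":0,"dy":0,"dz":-50,"gripper":0.5},{"rx":0,"ry":0,"rz":0,"dx":0,"dy":0,"dz":-50,"gripper":0.5},{"rx":0,"ry":0,"rz":0,"dx":0,"dy":0,"dz":0,"gripper":0.5},{"rx":0,"ry":0,"rz":0,"dx":0,"dy":0,"dz":0,"gripper":0.5}])

```text
clock: 24.5
tcp_pos: [0.4582, 0.1181, 0.2693]
orientation: [-3.14, -0.049, 0.001]
contact_force: [-1.1, 0.4, 0.0]
grip_width: 0.064
gripper_force: 0.0
```

```bash
python3 - <<'E'
from h import *
o=r.get_obs(); ci=r.camera_info('wrist'); w=r.grab_frame('wrist'); cv2.imwrite('pics/w10.png',w); print(o['tcp_pos'],o['contact_force'])
g=w.mean(2); d=w[:,:,2].astype(int)-w[:,:,0]
m=((d>9)&(g>60)).astype('uint8'); m=cv2.morphologyEx(m,cv2.MORPH_OPEN,np.ones((3,3)))
for c in cv2.findContours(m,0,2)[0]:
    if cv2.contourArea(c)>1500:
        q=cv2.approxPolyDP(cv2.convexHull(c),5,True)[:,0]; print(q.tolist()); print(ray('wrist',q,.045,ci).round(4))
# changes among the bystanders since the start, in the top and scene views
for n in('top','scene'):
    a=cv2.imread(f'pics/{n}0.png'); b=r.grab_frame(n); cv2.imwrite(f'pics/{n}F.png',b)
    for nm,P in dict(bowl=(.337,.529,.065),mug=(.604,.554,.09),jar=(.685,.237,.085),guard=(.723,.054,.068)).items():
        u,v=proj(n,P)[0].astype(int); s=12
        t=a[v-s:v+s,u-s:u+s]; W=b[max(v-30,0):v+30,max(u-30,0):u+30]
        R_=cv2.matchTemplate(W,t,cv2.TM_CCOEFF_NORMED); _,mx,_,l=cv2.minMaxLoc(R_); print(n,nm,round(mx,2),l[0]-(30-s),l[1]-(30-s))
E
```

```text
[0.4581863  0.11810294 0.26925691] [-1.09730611  0.35306851  0.00984387]
[[385, 103], [375, 283], [252, 284], [242, 103]]
[[0.5418 0.0611 0.045 ]
 [0.3809 0.0561 0.045 ]
 [0.3762 0.1723 0.045 ]
 [0.5381 0.1775 0.045 ]]
top bowl 0.9 0 0
top mug 1.0 0 0
top jar 1.0 0 0
top guard 0.9 -1 0
scene bowl 0.98 0 0
scene mug 0.96 0 0
scene jar 1.0 0 0
scene guard 0.89 1 0
```

```bash
python3 -c "
from bench import r
print(r.hand_in())"
```

```text
the job is handed in; nothing more can be done
None
```

I handed the job in at about 24.5 s: I pushed the ejector to its end stop and backed off, laid the cassette flat in the white box blades up, and set the lid seated and level. The bowl, mug, jar and food holder showed no movement in the final pictures; I did not separately check that the ejector had sprung back.

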